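# Push the stray pot and the kneeling block back against the shelf rail

### The arm

A 6-joint arm with a two-finger parallel gripper is mounted at the origin on the work surface. World frame = base frame: x ahead of the robot, y to its left, z up, the work surface at z = 0. Lengths are in mm, angles in rad, forces in N, time in s.
With the tool pointing down it reaches from about 250 to 800 mm from the base axis. Payload 8.5 kg.
Tool frame: the origin (TCP) lies midway between the tips of the shut fingers; the grasp point (between the pads) lies 19 mm behind it (r.grasp_offset is the z of the grasp point in the tool frame, in mm); z points along the fingers, y is the direction in which the jaws open and shut (so a half turn about z gives the same grasp; the last joint's range is limited). The gripper opens to 85 mm and grips with 20 to 120 N. Pads are 22 mm wide; open, the fingers measure 114 mm over their backs; the gripper's body (76 mm by 85 mm) begins 54 mm behind the grasp point. The pads swing forward as they close: fully open they stand 13 mm farther back than shut.
Start: joints at [0, 0.238, -0.013, 1.319, 0, 1.571], TCP at [524.956, -0, 231.276] pointing down, gripper open.
Joint ranges: [-2.66, 2.66], [-1.03, 1.9], [-1.14, 1.46], [-1.82, 2.27], [-1.45, 1.34], [-3.14, 3.14]. Speed limits (rad/s): [2.22, 2.22, 2.79, 3.14, 3.14, 3.14].

### API

Orientations are given as a unit quaternion [x, y, z, w].
In Python, from workcell import r gives the robot as it stands. The module is installed in compiled form; this text tells all that it offers.
- The arm moves only by the tool servo_tool, never from a script. Its argument "moves" is a list that holds one entry, the list of rows, each a list of 7 numbers: the shift along the tool's x, y, z as a fraction of full scale, then the turn, a rotation vector about the tool's x, y, z as a fraction of full scale, then the gripper's target within -1 to 1 (fully open at 1, half-way at 0, shut at -1). A call has 1 to 12 rows; each row is the pose to reach, as a shift and turn from the pose commanded when the call began, along the tool's axes at that moment, turning the shorter way round; what a row does not reach only later rows make up. Full scale, the value 1, is 200 mm for a shift and pi rad for a turn. A row lasts 1/12 s, in which the tool goes at most 41.7 mm and 7.16 degrees, less where a joint would pass 70% of its speed; a pose out of reach is approached as far as the arm can. A call with a number of a shift or a turn outside -1 to 1 is refused whole. A call with a gripper value outside its range is refused whole. The fingers move at their own pace and stop on an object; the grip force is fixed at half the most. Time passes only in rows, so rows that repeat a pose let the fingers close. It gives the time, the measured TCP pose, the force and the opening at its end, in the units of the state.
- r.sense(): the state, without advancing time (a new reading comes with each control period).
- r.get_image(name): name is "scene" or "side" or "wrist"; returns a dict with "frame" (480x640x3 uint8, red, green, blue), "fx", "fy", "cx", "cy" (pixels), "world_to_cam" (4x4, takes a point from world to camera coordinates); the wrist camera has in their place "T_tool_cam" (4x4, takes a point from camera to tool coordinates, whose origin is the TCP and whose axes are the flange's). Camera axes: x right, y up, looking along -z (the intrinsics and any distortion apply to the point x, -y, -z); pixel columns grow to the right and rows downward; lengths in mm; the calibration is good to about 2 mm. A picture is of the moment at which its call begins: read the wrist's pose just before it. There is no depth.
- r.job_done(): hands the job in, once; it reports no verdict.
Trained networks look in a picture, given as the dict that the camera call returned (one of the last four; its "shot" number tells which), for a name from the list of things; names that differ only in an ending like _2 or _b are one class to them, and where a whole thing is asked for, a point or a joint stands for the part that bears it (a point fixed in the world has none). Each returns a list of dicts, best first, with "p" (0 to 1); they miss things now and then, are a little off and sometimes report something else, mostly with a low value. They report only what shows in the picture. A call takes as long as a camera call. They do not tell look-alikes from the thing itself.
- r.masks_of(picture, target): "pixels" (480x640 bool, what is visible of it).
- r.mark_of(picture, target): "location" ([x, y, z] in mm, in world coordinates, good to about 4 mm: a listed point, or the origin of a listed thing).
The state is a dict: "time": time; "joint_pos": joint angles; "qd": joint speeds; "joint_torque": joint torques, N m; "position": TCP position; "eef_rot": TCP orientation; "wrist_force": force on the tool from outside, world axes, zero at the start; "torque": the same for the moment, N m; "grip_width": opening from 0.0 (shut) to 1.0 (fully open).
Only numpy, scipy, OpenCV 4.12 (cv2) and the standard library are available. Lean on these libraries where they do the work, as an engineer would, in place of code of your own. Each camera call takes 0.05 s, during which the arm holds its last target. There are 200 camera calls.

### The job

Tidy the brick shelf by pushing only, lifting and tipping nothing: push the terracotta pot that stands out of the row back into the gap, midway between the two row pots and touching the timber rail, and push the green kneeling block straight back until its whole long side lies flush against the same rail, to the right of the row. Leave everything else standing where it is.

Things in the scene. Friction and masses are not known exactly. Their poses are not given: they have to be found in the camera images.
- rail: Fixed timber batten on the shelf, 45 mm high and deep, 760 mm long, beyond the pots, up to 7 degrees askew. Origin at shelf level on the long face towards the robot; x is level, square to that face, pointing into the wood away from the robot; y runs along the face to the robot's left; z up. The face reaches from y = -410 to +350 mm.
- gap (a point): The spot, at shelf level, where the centre of the stray pot belongs: midway between the two row pots and 50 mm in front of the rail's face (at x = -50, y = +135 mm in the rail's frame). Axes as the rail's. Nothing is marked on the shelf there.
- pot: The stray pot, loose: empty terracotta pot with attached saucer, in front of the gap, 120 to 180 mm short of its place and up to 45 mm to one side. The saucer is its widest part: 100 mm across, from the shelf up to 22 mm; above it the pot is 68 (foot) to 88 mm (rim) wide; total height 62 mm. Origin at the centre of its underside. 0.35 to 0.7 kg; sliding takes 2 to 5 N. Slips off one narrow finger.
- row_pot_left: Loose pot of the same shape and size as the stray one, standing against the rail to the left of the gap (from the robot). Origin at the centre of its underside. Leave it.
- row_pot_right: The same, to the right of the gap; its centre is 270 mm from that of the left one. Leave it.
- block: Green hard silicone kneeling block, loose, flat: a rigid slab 100 mm (its x) by 200 mm (its y, the long side), 40 mm high, edges rounded 8 mm. Origin at the centre of its underside. It lies in front of the rail's right part, centre 160 to 210 mm from the rail's face, turned up to 20 degrees. 0.3 to 0.65 kg; sliding takes 2 to 5 N. Flush, its centre is 50 mm before the face.
- jar: White plastic jar with a ribbed screw-top lid, loose, 57 mm across, 69 mm high, origin at the centre of its underside. It stands either between the places of the stray pot and the block or left of the stray pot, having changed places with the tin. Leave it.
- tin: Plain aluminium tin with a lid, loose, 58 mm across, 59 mm high, origin at the centre of its underside. It stands in the other of the jar's two places. Leave it.
- cultivator: Aluminium hand cultivator, loose, lying on the far left of the shelf, 280 mm long along its x (wooden handle to -x, three tines to +x), 68 mm wide, up to 28 mm high; origin on the shelf near its middle. Leave it.
- cloche: Glass bell cloche with a round knob, loose, on the far right of the shelf, 124 mm across, 169 mm high; origin at the centre of its underside. Leave it.
Mind the look-alikes: they are no part of the job. What is shaped like the pot but pink is not meant. What is shaped like the block but blue is not meant.

How it is judged (in metres and radians):
At the end, for the whole second after the job is handed in: Pot upright, within 7 mm of the rail and 25 mm of midway between the row pots; block flat, its long side within 7 mm of the rail and 0.06 rad of parallel, its centre 145 to 305 mm right of the right-hand row pot's centre; both at rest; nothing else moved over 15 mm (x of each of pot, block in the frame of rail above -0.057 m and y of pot in the frame of rail between 0.11 and 0.16 m and angle between each of pot, block's own z axis and vertical below 0.06 rad and y of block in the frame of rail between -0.305 and -0.145 m and angle between the y axis of block and the y axis of rail, either way round below 0.06 rad and linear speed of each of pot, block below 0.01 m/s); the robot touches nothing.
It fails at once if the stray pot is lifted or tipped (raised over 12 mm, or leaning over 0.25 rad) (height (world z) of pot above 0.012 m or angle between pot's own z axis and vertical above 0.25 rad).
It fails at once if the block is lifted or tipped (raised over 12 mm, or leaning over 0.2 rad) (height (world z) of block above 0.012 m or angle between block's own z axis and vertical above 0.2 rad).
It fails at once if another thing on the shelf is moved more than 15 mm or tipped (distance of any of row_pot_left, row_pot_right, jar, tin, cultivator, cloche from where it was at the start of the episode above 0.015 m or angle between any of row_pot_left, row_pot_right, jar, tin, cultivator, cloche's own z axis and vertical above 0.25 rad).
It also fails if it takes over 58 s, if anything falls off the work surface, if the arm or the gripper's body presses on something with over 40 N, if the wrist force passes 120 N, or if a joint passes its speed limit or range.

## Working session

There is one attempt and no reset: what is moved stays moved. The work goes in short steps, Python scripts to look and compute and a tool call to move; the robot and the scene stay as the last step left them, time stands still between calls to the robot, and variables do not carry over. Pictures are saved under pics/ and viewed, about 8 in all and at most 12, crops included, and the job is handed in when it is done.

Besides the shell and the picture viewer there is one more tool, called after "Request:" by a JSON object that holds its "api" and its "payload". servo_tool: Moves the arm, as the interface text tells. Its arguments: {"type":"object","properties":{"moves":{"type":"array","items":{"type":"array","items":{"type":"array","items":{"type":"number","minimum":-1,"maximum":1}}}}},"required":["moves"]}

```bash
mkdir -p pics; cat > h.py <<'E'
import numpy as np,cv2
from workcell import r
def save(d,n): cv2.imwrite('pics/'+n+'.png',d['frame'][:,:,::-1])
def proj(d,p):
    W=np.array(d['world_to_cam']);c=W@np.append(p,1.);return np.array([d['cx']+d['fx']*c[0]/-c[2],d['cy']+d['fy']*-c[1]/-c[2]])
def ray(d,u,v,z=0):
    W=np.array(d['world_to_cam']);R=W[:3,:3];o=-R.T@W[:3,3]
    k=R.T@np.array([(u-d['cx'])/d['fx'],-(v-d['cy'])/d['fy'],-1]);return o+k*(z-o[2])/k[2]
E
python3 - <<'E'
from h import *
s=r.sense();print({k:np.round(v,3) for k,v in s.items()})
for cam in ['scene','side']:
    d=r.get_image(cam);save(d,cam+'0');print(cam,[k for k in d if k!='frame'])
    for n in 'rail gap pot row_pot_left row_pot_right block jar tin cultivator cloche'.split():
        for m in r.mark_of(d,n)[:5]: print(n,round(m['p'],2),np.round(m['location']),np.round(proj(d,m['location'])))
E
```

```text
{'time': np.float64(0.0), 'joint_pos': array([ 0.   ,  0.239, -0.014,  1.319, -0.   ,  1.571]), 'qd': array([ 0.001, -0.002, -0.   ,  0.001,  0.002, -0.001]), 'joint_torque': array([ 1.0000e-03, -5.3879e+01,  3.4644e+01,  1.8000e-02,  0.0000e+00,
        0.0000e+00]), 'position': array([5.24592e+02, 1.20000e-02, 2.30691e+02]), 'eef_rot': array([ 0.707,  0.707, -0.001, -0.   ]), 'wrist_force': array([-0.031,  0.728, -0.182]), 'torque': array([-0.025,  0.001,  0.015]), 'grip_width': np.float64(1.002)}
scene ['fx', 'fy', 'cx', 'cy', 'world_to_cam', 'shot']
rail 0.73 [693. -52.   3.] [267. 351.]
rail 0.55 [537. -72.   2.] [273. 287.]
pot 0.73 [358. 187.  -1.] [392. 240.]
pot 0.68 [503.  74.   3.] [339. 283.]
row_pot_left 0.92 [637. 214.  -5.] [395. 347.]
row_pot_right 0.72 [641. -50.   5.] [273. 328.]
row_pot_right 0.7 [640. 216.  -3.] [397. 348.]
block 0.63 [ 193. -318.    0.] [212. 169.]
block 0.6 [ 488. -250.    0.] [204. 260.]
jar 0.79 [520. 275.   2.] [426. 302.]
jar 0.16 [640. 219.  -1.] [398. 347.]
tin 0.77 [540. -70.   2.] [274. 288.]
cultivator 0.67 [401. 511.  -1.] [529. 272.]
cultivator 0.47 [523. 277.   0.] [427. 303.]
cloche 0.56 [ 350. -522.    0.] [118. 202.]
side ['fx', 'fy', 'cx', 'cy', 'world_to_cam', 'shot']
rail 0.97 [695. -54.  -1.] [245. 223.]
pot 0.57 [355. 186.   0.] [355. 312.]
row_pot_left 0.96 [637. 218.   5.] [233. 304.]
row_pot_right 0.93 [639. -55.  -2.] [265. 226.]
block 0.95 [ 191. -319.    1.] [438. 183.]
block 0.72 [ 490. -250.    3.] [333. 185.]
jar 0.86 [519. 277.   3.] [276. 333.]
tin 0.88 [536. -72.   1.] [304. 226.]
cultivator 0.75 [396. 509.   4.] [306. 443.]
cultivator 0.21 [637. 218.   5.] [233. 303.]
cloche 0.92 [ 351. -524.    0.] [392. 137.]
```

View pics/scene0.png

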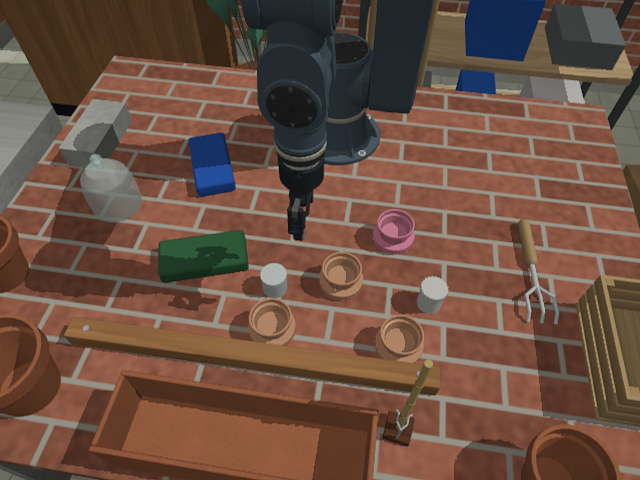

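View pics/side0.png

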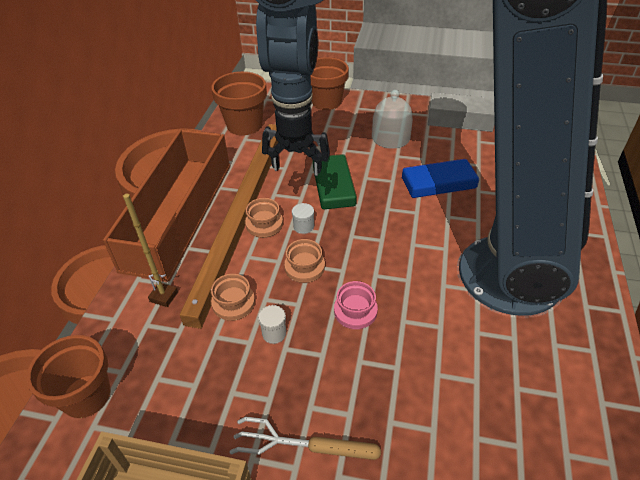

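The candidates are:
- **Pot:** terracotta at scene (341,275) and pink at (394,230). The terracotta one is meant, because it stands in front of the gap; pink is the look-alike.
- **Block:** green at (203,256) and blue at (212,163). The green one is meant.

The tin at (274,281) stands between them, and the jar at (432,295) is on the left.

```bash
cat >> h.py <<'E'
from scipy.optimize import minimize
def cyl(zr): 
    a=np.linspace(0,2*np.pi,40,endpoint=False)
    return np.vstack([np.c_[R*np.cos(a),R*np.sin(a),0*a+z] for R,z in zr])
POT=cyl([(50,0),(50,22),(44,62)]); JAR=cyl([(28.5,0),(28.5,69)]); TIN=cyl([(29,0),(29,59)])
def slab():
    P=[]
    for sx in(-1,1):
        for sy in(-1,1):
            for z,i in((2,3),(8,0),(32,0),(37,3),(40,8)): P.append([sx*(50-i),sy*(100-i),z])
    return np.array(P)
SLAB=slab()
def fit(obs,pts,p0):
    # obs: list of (picture, mask); pose x,y,theta
    ang=len(p0)==3
    dts=[]
    for d,m in obs:
        m=m.astype(np.uint8);c=max(cv2.findContours(m,cv2.RETR_EXTERNAL,cv2.CHAIN_APPROX_NONE)[0],key=len)
        dts.append((d,cv2.convexHull(c)))
    def cost(q):
        t=q[2] if ang else 0
        R=np.array([[np.cos(t),-np.sin(t),0],[np.sin(t),np.cos(t),0],[0,0,1]]);P=pts@R.T+[q[0]*1,q[1]*1,0]
        e=0
        for d,hm in dts:
            A=np.zeros((960,1280),np.uint8);B=A.copy()
            h=cv2.convexHull(np.array([proj(d,p) for p in P],np.float32))
            cv2.fillPoly(A,[np.round(h*2*16+8).astype(np.int32)],1,shift=4)
            cv2.fillPoly(B,[np.round((hm.astype(np.float32)+.0)*2*16+8).astype(np.int32)],1,shift=4)
            e+=(A^B).sum()/B.sum()
        return e
    s=np.array([[0,0,0],[12,0,0],[0,12,0],[0,0,.15]])[:len(p0)+1,:len(p0)]
    o=minimize(cost,p0,method='Nelder-Mead',options=dict(initial_simplex=np.array(p0)+s,xatol=.1,fatol=1e-4))
    return o.x,o.fun/len(dts)
def near(d,ms,u,v):
    b=[m for m in ms if m['pixels'].any() and np.hypot(*(np.argwhere(m['pixels']).mean(0)[::-1]-[u,v]))<18]
    return b[0]['pixels'] if b else None
def locate(obsd,name,pts,p0):
    o=[]
    for d in obsd:
        m=near(d,r.masks_of(d,name),*proj(d,[p0[0],p0[1],pts[:,2].max()/2]))
        if m is not None:o.append((d,m))
    if not o: return None
    res=[(np.round(fit([x],pts,p0)[0],3)) for x in o]
    return fit(o,pts,p0),res
E
python3 - <<'E'
from h import *
D=[r.get_image('scene'),r.get_image('side')]
for n,P,p in [('pot',POT,[503,74]),('block',SLAB,[489,-250,.1]),('row_pot_left',POT,[637,216]),('row_pot_right',POT,[640,-53]),('jar',JAR,[520,276]),('tin',TIN,[538,-71])]:
    print(n,locate(D,n,P,p))
# rail: robot-side top edge
m=r.masks_of(D[0],'rail')[0]['pixels']; cols=np.where(m.any(0))[0]
pt=np.array([ray(D[0],c,m[:,c].argmax()-.5,45) for c in cols[5:-5]])
f=np.array([pt[0]]);q=pt
for _ in range(6):
    k=np.polyfit(q[:,1],q[:,0],1);e=pt[:,0]-np.polyval(k,pt[:,1]);q=pt[np.abs(e-np.median(e[np.abs(e)<15]))<6]
print('rail x=',k,len(q),len(pt),np.round(pt[::20,:2]))
m=r.masks_of(D[1],'rail')[0]['pixels']; rows=np.where(m.any(1))[0]
pt=np.array([ray(D[1],639.5-m[c,::-1].argmax(),c,0) for c in rows[::12]]);print('side bottom',np.round(pt[:,:2]))
I=D[0]['frame'][200:340,140:460,::-1];cv2.imwrite('pics/crop.png',cv2.resize(I,None,fx=2.5,fy=2.5))
E
```

```text
pot ((array([498.84299588,  77.07319748]), np.float64(0.08847710803251807)), [array([494.9  ,  79.186]), array([500.335,  74.553])])
block ((array([ 4.87806126e+02, -2.48739476e+02,  3.55351739e-01]), np.float64(0.08660430159472171)), [array([ 4.88794e+02, -2.47536e+02,  3.31000e-01]), array([ 4.86533e+02, -2.49432e+02,  3.21000e-01])])
row_pot_left ((array([636.61138578, 218.114682  ]), np.float64(0.12966591882848041)), [array([635.764, 220.378]), array([638.933, 213.12 ])])
row_pot_right ((array([639.96964312, -52.93544173]), np.float64(0.10962226469611665)), [array([639.261, -52.156]), array([642.716, -57.334])])
jar ((array([522.03526503, 279.34941128]), np.float64(0.12869712234255104)), [array([518.865, 281.735]), array([523.068, 274.925])])
tin ((array([535.34158325, -68.79930115]), np.float64(0.08262332292419305)), [array([536.934, -67.545]), array([536.092, -71.779])])
rail x= [-1.05803290e-02  6.91176873e+02] 357 367 [[ 708. -460.]
 [ 693. -424.]
 [ 695. -379.]
 [ 693. -337.]
 [ 696. -293.]
 [ 693. -251.]
 [ 694. -208.]
 [ 692. -167.]
 [ 692. -125.]
 [ 692.  -83.]
 [ 692.  -42.]
 [ 692.   -1.]
 [ 690.   40.]
 [ 692.   81.]
 [ 690.  121.]
 [ 690.  161.]
 [ 688.  200.]
 [ 688.  240.]
 [ 697.  279.]]
side bottom [[ 749. -526.]
 [ 711. -424.]
 [ 719. -358.]
 [ 696. -301.]
 [ 698. -243.]
 [ 697. -188.]
 [ 710. -132.]
 [ 704.  -83.]
 [ 692.  -38.]
 [ 694.    9.]
 [ 693.   53.]
 [ 692.   95.]
 [ 696.  136.]
 [ 710.  177.]
 [ 697.  212.]
 [ 692.  247.]
 [ 691.  281.]]
```

View pics/crop.png

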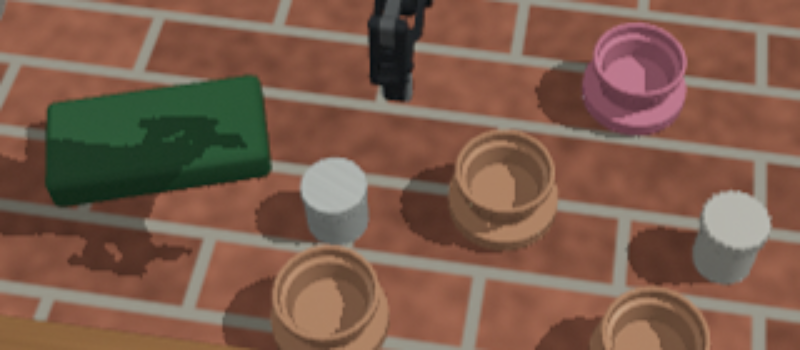

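The crop confirms it: the green block is at left, the tin beside it, the terracotta stray pot is in the centre (crop 505,190), and the pink pot is the look-alike. The rail face is at about x = 691 − 0.0106·y, and the gap is at about (640, 81). Next I turn the jaws across y, half open, and go behind the pot.

Request:
{"api": "servo_tool", "payload": {"moves": [[[0.4,-0.55,0.55,0,0,-0.5035,0],[0.4,-0.55,0.55,0,0,-0.5035,0],[0.4,-0.55,0.55,0,0,-0.5035,0],[0.4,-0.55,0.55,0,0,-0.5035,0],[0.4,-0.55,0.55,0,0,-0.5035,0],[0.4,-0.55,0.55,0,0,-0.5035,0],[0.4,-0.55,0.55,0,0,-0.5035,0],[0.4,-0.55,0.55,0,0,-0.5035,0],[0.4,-0.55,0.55,0,0,-0.5035,0],[0.4,-0.55,0.55,0,0,-0.5035,0],[0.4,-0.55,0.55,0,0,-0.5035,0],[0.4,-0.55,0.55,0,0,-0.5035,0]]]}}

```text
time: 2.9
position: [415.0, 80.0, 121.4]
eef_rot: [0.032, 0.999, 0.0, 0.0]
wrist_force: [0.7, -0.2, -0.7]
grip_width: 0.505
```

Request:
{"api": "servo_tool", "payload": {"moves": [[[0,0,0.575,0,0,-0.026,0],[0,0,0.575,0,0,-0.026,0],[0,0,0.575,0,0,-0.026,0],[0,0,0.575,0,0,-0.026,0],[0,0,0.575,0,0,-0.026,0]]]}}

```text
time: 3.32
position: [413.7, 79.7, 5.8]
eef_rot: [-0.005, 1.0, -0.0, -0.002]
wrist_force: [-0.0, -0.2, 1.1]
grip_width: 0.5
```

```bash
python3 - <<'E'
from h import *
s=r.sense();print(s['position'],s['eef_rot'],s['joint_pos'],s['wrist_force'])
d=r.get_image('side');save(d,'s1')
E
```

```text
[413.70067067  79.749507     5.78493588] [-5.40784740e-03  9.99983642e-01 -3.42862010e-04 -1.83117846e-03] [ 1.90435246e-01  2.77010785e-01 -6.21046007e-01  6.76465537e-01
 -2.43183796e-07  1.79619480e-01] [-0.01230098 -0.18797137  1.1307068 ]
```

View pics/s1.png

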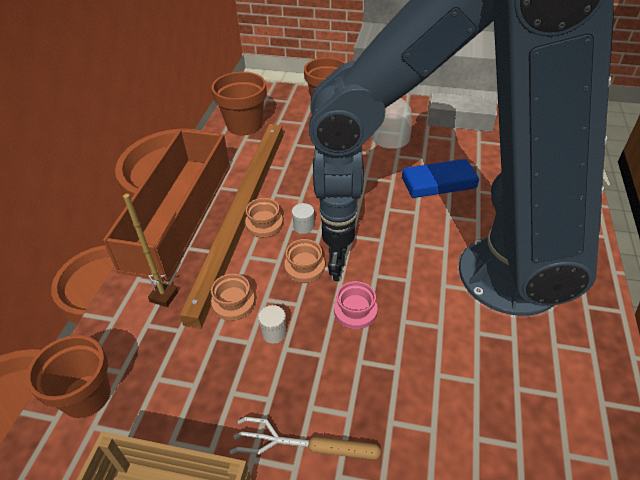

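Request:
{"api": "servo_tool", "payload": {"moves": [[[-0.06,0,0,0,0,0,0],[-0.12,0,0,0,0,0,0],[-0.18,0,0,0,0,0,0],[-0.24,0,0,0,0,0,0],[-0.3,0,0,0,0,0,0],[-0.36,0,0,0,0,0,0],[-0.42,0,0,0,0,0,0],[-0.48,0,0,0,0,0,0],[-0.54,0,0,0,0,0,0],[-0.6,0,0,0,0,0,0],[-0.66,0,0,0,0,0,0],[-0.72,0,0,0,0,0,0]]]}}

```text
time: 4.37
position: [560.4, 81.8, 9.0]
eef_rot: [-0.005, 1.0, 0.0, 0.001]
wrist_force: [-1.1, 0.3, -1.4]
grip_width: 0.499
```

```bash
python3 - <<'E'
from h import *
s=r.sense();print(s['position'],s['wrist_force'])
D=[r.get_image('side'),r.get_image('scene')];save(D[0],'s2')
print(locate(D,'pot',POT,[615,81]))
E
```

```text
[560.40684237  81.75675622   9.01499335] [-1.06575237  0.31826828 -1.44993588]
((array([617.94618371,  82.45520264]), np.float64(0.17145001766160367)), [array([617.846,  77.112]), array([618.369,  82.401])])
```

View pics/s2.png

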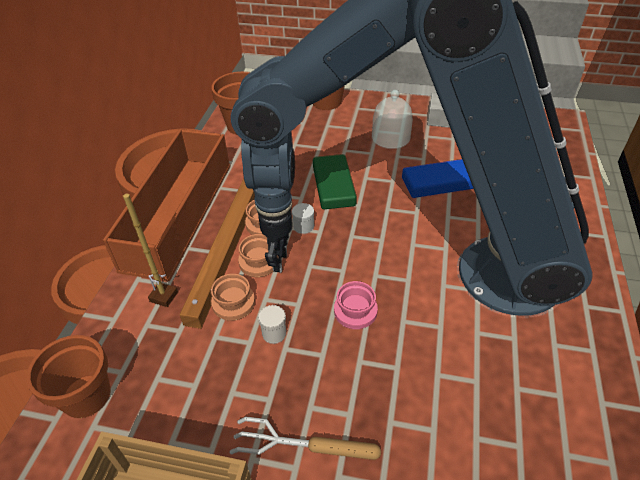

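The pot sits in the cradle at about (618, 82), some 22 mm short of the rail. I ease it in and watch the force.

Request:
{"api": "servo_tool", "payload": {"moves": [[[-0.02,0,0.01,0,0,0,0],[-0.04,0,0.01,0,0,0,0],[-0.06,0,0.01,0,0,0,0],[-0.08,0,0.01,0,0,0,0],[-0.09,0,0.01,0,0,0,0],[-0.1,0,0.01,0,0,0,0]]]}}

```text
time: 5.07
position: [578.9, 81.8, 4.2]
eef_rot: [-0.005, 1.0, -0.0, -0.0]
wrist_force: [-3.9, -0.1, 3.1]
grip_width: 0.501
```

Request:
{"api": "servo_tool", "payload": {"moves": [[[-0.008,0,0,0,0,0,0],[-0.016,0,0,0,0,0,0],[-0.016,0,0,0,0,0,0]]]}}

```text
time: 5.32
position: [582.5, 81.8, 4.2]
eef_rot: [-0.005, 1.0, -0.0, 0.0]
wrist_force: [-3.0, 0.3, 2.2]
grip_width: 0.501
```

Request:
{"api": "servo_tool", "payload": {"moves": [[[-0.008,0,0,0,0,0,0],[-0.016,0,0,0,0,0,0],[-0.016,0,0,0,0,0,0]]]}}

```text
time: 5.57
position: [584.1, 81.8, 4.0]
eef_rot: [-0.005, 1.0, -0.0, -0.001]
wrist_force: [-7.9, -0.3, 5.2]
grip_width: 0.504
```

Force rose and the motion stalled, so the pot is at the rail. I back off, rise and check.

Request:
{"api": "servo_tool", "payload": {"moves": [[[0.05,0,0,0,0,0,0],[0.15,0,0,0,0,0,0],[0.3,0,0,0,0,0,0],[0.5,0,0,0,0,0,0],[0.6,0,-0.2,0,0,0,0],[0.7,0,-0.4,0,0,0,0.5],[0.8,0,-0.6,0,0,0,1],[0.9,-0.2,-0.6,0,0,0,1],[1,-0.4,-0.6,0,0,0,1],[1,-0.6,-0.6,0,0,0,1],[1,-0.8,-0.6,0,0,0,1],[1,-1,-0.6,0,0,0,1]]]}}

```text
time: 6.57
position: [388.0, -119.4, 125.2]
eef_rot: [-0.006, 1.0, -0.001, 0.002]
wrist_force: [1.6, -0.0, 0.2]
grip_width: 1.001
```

```bash
python3 - <<'E'
from h import *
s=r.sense();print(s['position'],s['eef_rot'],s['wrist_force'])
D=[r.get_image('side'),r.get_image('scene')];save(D[0],'s3')
for n,P,p in [('pot',POT,[640,81]),('block',SLAB,[489,-250,.33]),('row_pot_left',POT,[637,216]),('row_pot_right',POT,[640,-53])]:
    print(n,locate(D,n,P,p))
for d in D: 
  for m in r.mark_of(d,'pot')[:4]: print(m['p'],m['location'])
cv2.imwrite('pics/c3.png',cv2.resize(D[0]['frame'][170:340,170:410,::-1],None,fx=3,fy=3))
E
```

```text
[ 387.99548341 -119.40738239  125.23735106] [-5.96451481e-03  9.99980544e-01 -6.28138738e-04  1.71513680e-03] [ 1.63962152 -0.01906597  0.1827874 ]
pot ((array([639.16481018,  81.86581421]), np.float64(0.14510016242555496)), [array([639.165,  81.866])])
block ((array([ 4.88315553e+02, -2.48331054e+02,  3.35676995e-01]), np.float64(0.04408247093995375)), [array([ 4.90073e+02, -2.50965e+02,  3.43000e-01]), array([ 4.88826e+02, -2.47102e+02,  3.42000e-01])])
row_pot_left ((array([636.14632136, 217.99389437]), np.float64(0.12871313697796766)), [array([639.891, 213.303]), array([635.796, 218.948])])
row_pot_right ((array([639.79648972, -51.90035439]), np.float64(0.16522849547407928)), [array([642.259, -58.983]), array([636.329, -51.988])])
0.82 [635.4, 85.8, 2.7]
0.59 [357.3, 181.4, 2.6]
0.59 [638.4, 218.1, 1.1]
0.95 [353.6, 186.2, -2.1]
0.64 [643.7, 80.0, 1.3]
```

View pics/c3.png

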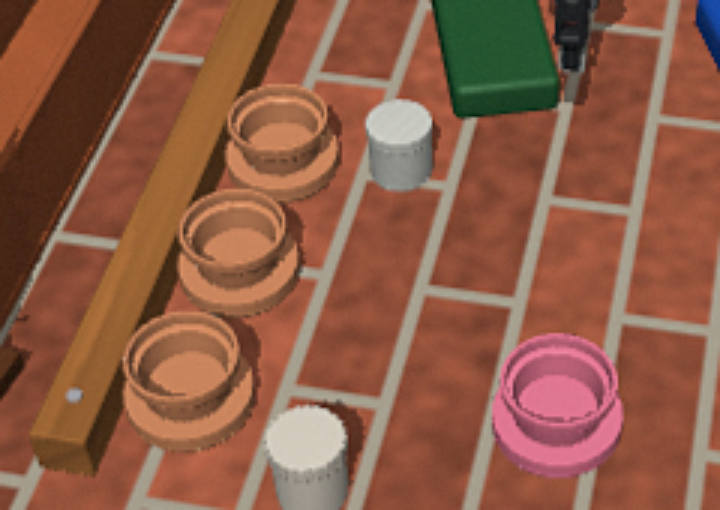

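The pot stands in line between the row pots (crop 238,250) and is clear of the gripper. Next is the block: go behind it with the fork fully open, then descend.

Request:
{"api": "servo_tool", "payload": {"moves": [[[0.04,-0.2,0,0,0,0,1],[0.04,-0.4,0,0,0,0,1],[0.04,-0.63,0,0,0,0,1],[0.04,-0.63,0.2,0,0,0,1],[0.04,-0.63,0.4,0,0,0,1],[0.04,-0.63,0.6,0,0,0,1],[0.04,-0.63,0.6,0,0,0,1],[0.04,-0.63,0.6,0,0,0,1]]]}}

```text
time: 7.83
position: [379.5, -242.2, 3.4]
eef_rot: [-0.006, 1.0, 0.001, -0.002]
wrist_force: [-0.3, 0.3, 0.5]
grip_width: 0.996
```

Request:
{"api": "servo_tool", "payload": {"moves": [[[-0.06,0,0,0,0,0,1],[-0.12,0,0,0,0,0,1],[-0.17,0,0,0,0,0,1],[-0.22,0,0,0,0,0,1],[-0.27,0,0,0,0,0,1],[-0.32,0,0,0,0,0,1],[-0.37,0,0,0,0,0,1],[-0.42,0,0,0,0,0,1],[-0.48,0,0,0,0,0,1],[-0.54,0,0,0,0,0,1],[-0.6,0,0,0,0,0,1],[-0.65,0,0,0,0,0,1]]]}}

```text
time: 8.83
position: [512.0, -242.2, 4.2]
eef_rot: [-0.005, 1.0, -0.0, -0.0]
wrist_force: [-3.6, 0.2, 2.2]
grip_width: 0.999
```

```bash
python3 - <<'E'
from h import *
s=r.sense();print(s['position'],s['wrist_force'])
D=[r.get_image('side'),r.get_image('scene')]
print(locate(D,'block',SLAB,[570,-250,.05]))
a=[cv2.resize(d['frame'][:,:,::-1],(400,300)) for d in D];cv2.imwrite('pics/s4.png',np.hstack(a))
E
```

```text
[ 512.03181134 -242.18678821    4.16515205] [-3.62867273  0.201654    2.20902475]
((array([ 5.74278106e+02, -2.59525200e+02,  1.21810244e-03]), np.float64(0.15951990566919477)), [array([ 5.79973e+02, -2.60532e+02,  1.55000e-01]), array([ 5.75142e+02, -2.59392e+02,  1.00000e-02])])
```

View pics/s4.png

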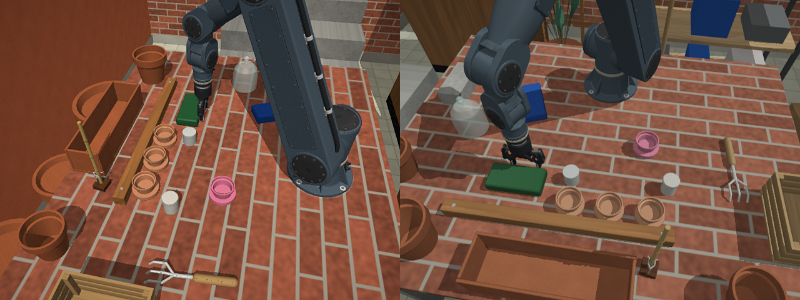

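The block has turned parallel and is at about (575, −259), 69 mm short. I push on.

Request:
{"api": "servo_tool", "payload": {"moves": [[[-0.05,0,0,0,0,0,1],[-0.1,0,0,0,0,0,1],[-0.15,0,0,0,0,0,1],[-0.2,0,0,0,0,0,1],[-0.24,0,0,0,0,0,1],[-0.27,0,0,0,0,0,1],[-0.3,0,0,0,0,0,1],[-0.31,0,0,0,0,0,1],[-0.32,0,0,0,0,0,1],[-0.32,0,0,0,0,0,1]]]}}

```text
time: 9.87
position: [575.2, -241.4, 4.2]
eef_rot: [-0.006, 1.0, 0.0, 0.0]
wrist_force: [-0.6, -0.3, 0.2]
grip_width: 0.996
```

Request:
{"api": "servo_tool", "payload": {"moves": [[[-0.01,0,0,0,0,0,1],[-0.02,0,0,0,0,0,1],[-0.03,0,0,0,0,0,1],[-0.03,0,0,0,0,0,1]]]}}

```text
time: 10.2
position: [581.3, -241.4, 4.3]
eef_rot: [-0.005, 1.0, 0.0, 0.0]
wrist_force: [-0.2, 0.4, 0.1]
grip_width: 0.998
```

Request:
{"api": "servo_tool", "payload": {"moves": [[[-0.008,0,0,0,0,0,1],[-0.016,0,0,0,0,0,1],[-0.02,0,0,0,0,0,1]]]}}

```text
time: 10.45
position: [582.7, -241.3, 4.2]
eef_rot: [-0.005, 1.0, -0.0, -0.002]
wrist_force: [-13.5, -2.0, 9.5]
grip_width: 1.0
```

Request:
{"api": "servo_tool", "payload": {"moves": [[[-0.008,0,0,0,0,0,1],[-0.01,0,0,0,0,0,1]]]}}

```text
time: 10.62
position: [582.6, -241.3, 4.1]
eef_rot: [-0.005, 1.0, -0.0, -0.004]
wrist_force: [-20.0, -2.6, 13.0]
grip_width: 1.0
```

Firm contact. I back straight off, rise and check.

Request:
{"api": "servo_tool", "payload": {"moves": [[[0.05,0,0,0,0,0,1],[0.15,0,0,0,0,0,1],[0.3,0,0,0,0,0,1],[0.5,0,0,0,0,0,1],[0.6,0,-0.2,0,0,0,1],[0.8,0,-0.4,0,0,0,1],[1,0,-0.6,0,0,0,1],[1,0.2,-0.8,0,0,0,1],[1,0.4,-0.9,0,0,0,1],[1,0.6,-1,0,0,0,1],[1,0.8,-1,0,0,0,1],[1,1,-1,0,0,0,1]]]}}

```text
time: 11.62
position: [386.4, -73.3, 203.0]
eef_rot: [-0.004, 1.0, -0.0, 0.003]
wrist_force: [1.9, 0.5, 0.1]
grip_width: 1.004
```

```bash
python3 - <<'E'
from h import *
s=r.sense();print(s['position'],s['wrist_force'])
D=[r.get_image('side'),r.get_image('scene')]
for n,P,p in [('pot',POT,[640,81]),('block',SLAB,[643,-259,.01]),('row_pot_left',POT,[637,216]),('row_pot_right',POT,[640,-53]),('jar',JAR,[520,276]),('tin',TIN,[538,-71])]:
    print(n,locate(D,n,P,p))
for d in D:
  for n in('block','cloche','cultivator'):
    for m in r.mark_of(d,n)[:2]: print(n,round(m['p'],2),m['location'])
a=cv2.resize(D[0]['frame'][110:310,180:380,::-1],(400,400),interpolation=2);b=cv2.resize(D[1]['frame'][230:400,60:460,::-1],(800,340))
cv2.imwrite('pics/c5a.png',a);cv2.imwrite('pics/c5b.png',b)
E
```

```text
[386.42467182 -73.34295156 202.9586708 ] [1.89155883 0.46616166 0.10352114]
pot ((array([639.08278407,  81.75208665]), np.float64(0.11087026868457012)), [array([640.662,  77.055]), array([636.721,  82.601])])
block ((array([ 6.41631535e+02, -2.60245713e+02,  2.50193792e-02]), np.float64(0.1032419084968634)), [array([ 6.43993e+02, -2.63814e+02,  2.60000e-02]), array([ 6.34940e+02, -2.58879e+02,  1.70000e-02])])
row_pot_left ((array([637.32093167, 217.16505969]), np.float64(0.1194775591166633)), [array([639.83, 213.03]), array([634.045, 219.13 ])])
row_pot_right ((array([639.83574573, -52.68396049]), np.float64(0.10157795518576856)), [array([641.196, -55.194]), array([639.292, -52.513])])
jar ((array([522.0998469 , 278.96175268]), np.float64(0.10141000988229132)), [array([523.123, 274.701]), array([519.311, 280.665])])
tin ((array([535.6814642 , -68.82133532]), np.float64(0.11439464455042392)), [array([536.479, -73.471]), array([534.871, -68.111])])
block 0.88 [645.7, -258.5, 4.4]
block 0.7 [186.4, -318.1, 0.2]
cloche 0.6 [397.9, 512.5, -1.6]
cultivator 0.9 [398.6, 513.4, -1.5]
block 0.83 [194.5, -315.6, -0.9]
cloche 0.89 [353.7, -520.5, 1.3]
cultivator 0.79 [400.2, 510.8, 1.4]
cultivator 0.23 [640.7, -259.5, 1.6]
```

View pics/c5a.png

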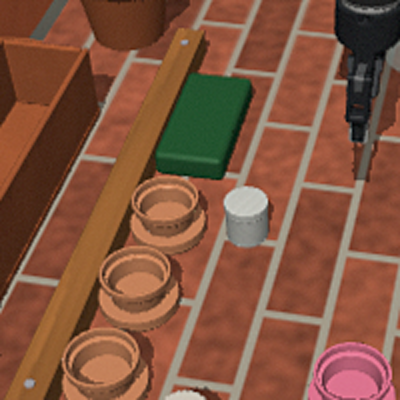

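View pics/c5b.png

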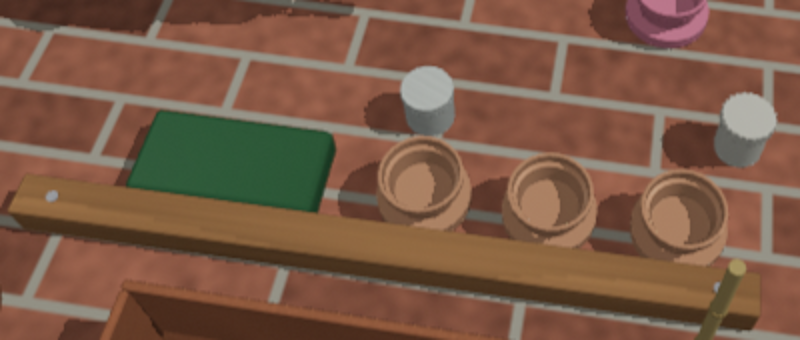

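Both views show the block flush along the rail and the pot in line with its neighbours. The gripper is clear of everything, so I hand in.

```bash
python3 -c "
from workcell import r
print(r.job_done())"
```

```text
the job is handed in; nothing more can be done
None
```

The job is handed in: both pushes ended against the rail, and nothing else appears to have moved. No verdict is reported. It took about 12 s of the 58 s allowed, and I viewed 8 pictures.

- **Pot:** I pushed the terracotta pot with the half-open fingers until the force rose to 8 N at the rail. The last fit puts it at (639, 82) mm. That is within about 1 mm of both the line of the row pots and the midpoint between them.
- **Block:** I pushed the green block with the fully open fingers, which turned it parallel. I pressed it to 20 N against the rail. The last fit puts it at (642, −260) mm, about 207 mm right of the right-hand row pot, at 0.025 rad against the rail's roughly 0.011 rad.
- **Everything else:** the row pots, jar, tin and cultivator measured the same as at the start within 1–5 mm. The cloche also did, but only the scene camera found it at the end. The gripper was well clear of everything at hand-in.

**Disagreements:** the two cameras' separate fits differed by up to about 9 mm. For the block, the scene camera alone gave x = 635 mm, and that view is partly hidden by the rail. I relied on the side camera, the contact force and the final pictures, which agree that it is flush. In that same last check, the network also reported the cultivator as a "cloche" and, with low confidence, the block as a "cultivator".

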